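# Take the scan wand from its cradle and hold it level over the plaster jaw

### The job

Draw the white scan wand out of its leaning cradle and hold it level over the cream plaster jaw on the black plate, button side up, so that the window under its tip looks straight down at the middle of the jaw from about 4 cm above the teeth. Handle it gently: grip its handle with no more than about 50 N, keep the fingers off the dark tip, do not force it against the cradle (30 N at most) (30 N at most) (30 N at most), and touch neither the jaw nor the other things on the desk. Finish while still holding the wand there, steady and touching nothing else.

Things in the scene. Friction and masses are not known exactly. Their poses are not given: they have to be found in the camera images.
- wand_grip (a point): Grip point of the loose scan wand, on its long axis, inside the white handle (30 mm wide along y, 32 mm thick along z, 90 mm back to 38 mm forward of here). Axes: x along the wand to its tip, z out of its button side, y across. The balance point is about 14 mm back. At the start the wand sits in its cradle, x rising 45 degrees, tip up, z tilted 45 degrees from vertical.
- wand_window (a point): The light-blue scan window on the underside (-z) of the wand's tip, 106 mm forward (+x) and 8 mm below (-z) the grip point; same axes as wand_grip. It looks along -z of the wand.
- wand: The whole scan wand, 210 mm long, about 240 g; origin and axes as wand_grip. White handle, then a grey collar 38 to 50 mm forward of the origin, then a dark slim tip to 120 mm forward. A thin blue ring is 20 mm forward and a blue button 28 mm forward on the +z side. Gripping with 25 N is enough. At the start its rear 45 mm are inside the cradle.
- cradle: The cradle, fixed to the desk: black foot 150 x 85 x 12 mm with a dark square socket leaning 45 degrees, its mouth facing up and to the cradle's +x. Origin under the foot. The seated wand's grip point is 14 mm along +x and 109 mm up; the wand points to +x and is drawn out along its own x. Socket inside 35 x 34.5 mm, 45 mm deep, walls 6 mm; a 14 mm wide tongue runs on 40 mm under the wand.
- cradle_mouth (a point): Centre of the socket's mouth, on the seated wand's axis, 45 mm behind the seated grip point; axes as cradle.
- jaw_top (a point): Middle of the cream plaster jaw, at the height of the tops of its teeth, 44 mm above the desk. The jaw model is a round cream base 66 mm across with a horseshoe of teeth, on a round black plate 80 mm across; z is up.
- jaw: The plaster jaw model, loose, 250 g, 44 mm tall; origin at the centre of its underside.
- band_jaw: Another, taller plaster jaw with a blue band on a dark steel plate, 80 mm across and 54 mm tall, loose; to be left alone. Origin at the centre of its underside.
- puck: Round aluminium disc 72 mm across with a small plaster stump on top, 34 mm tall in all, loose; to be left alone. Origin at the centre of its underside.
- wax_knife: Wax knife with a green handle, 160 mm long along its x axis, 10 mm thick, lying loose; to be left alone.
- spatula: Small steel spatula with a blue handle, 160 mm long along its x axis, 10 mm thick, lying loose; to be left alone.
- mouse: Black computer mouse, 100 x 60 x 32 mm, loose on its fixed mat (3 mm thick) in the middle of the desk; to be left alone.

How it is judged:
By the outcome, as a careful person would: the job done as asked, in the order asked, and still so for the second after the job is handed in, while the arm keeps its last pose, push and grip.
It also fails if it takes over 43 s, if anything falls off the work surface, if the arm or the gripper's body presses on something with over 40 N, if the wrist force passes 120 N, or if a joint passes its speed limit or range.

### The arm

A 7-joint arm with a two-finger parallel gripper is mounted at the origin on the work surface. World frame = base frame: x ahead of the robot, y to its left, z up, the work surface at z = 0. Lengths are in m, angles in degrees, forces in N, time in s.
With the tool pointing down it reaches from about 0.35 to 0.9 m from the base axis. Payload 7.2 kg.
Tool frame: the origin (TCP) lies between the finger pads; the fingertips stand 8 mm ahead of it and the grasp point (between the pads) lies 11 mm behind it (ctrl.tip_extent is the distance from the TCP to the fingertips, in m); x points along the fingers, z is the direction in which the jaws open and shut, and the axes are right-handed (so a half turn about x gives the same grasp; the last joint's range is limited). The gripper opens to 85 mm and grips with 20 to 120 N. Pads are 22 mm wide; open, the fingers measure 114 mm over their backs; the gripper's body (76 mm by 85 mm) begins 54 mm behind the grasp point. The pads swing forward as they close: fully open they stand 13 mm farther back than shut.
Start: joints at [59.691, 23.554, -0.728, 91.456, 0.321, 64.991, -4.71], TCP at [0.278, -0.56, 0.239] pointing down, gripper open.
Joint ranges: [-169.25, 169.25], [-16.82, 113.86], [-84.01, 82.57], [7.8, 145.47], [-59.2, 239.2], [7.22, 106.19], [-163.78, 163.78]. Speed limits (degrees/s): [136.94, 136.94, 172.46, 172.46, 180, 180, 180].

### API

Orientations are given as a 3x3 rotation matrix whose columns are the frame's x, y, z axes.
In Python, from workcell import ctrl gives the robot as it stands. The module is installed in compiled form; this text tells all that it offers.
- The arm moves only by the tool apply_moves, never from a script. Its argument "plan" is a list that holds one entry, the list of rows, each a list of 7 numbers: the shift along the tool's x, y, z in mm, then the turn, a rotation vector about the tool's x, y, z in rad, then the opening, from 0 (shut) to 1 (fully open). A call has 1 to 8 rows; each row is the pose to reach, as a shift and turn from the pose commanded when the call began, along the tool's axes at that moment; what a row does not reach only later rows make up. A row lasts 1/10 s, in which the tool goes at most 50 mm and 8.59 degrees, less where a joint would pass 70% of its speed; a pose out of reach is approached as far as the arm can. A call with a gripper value outside its range is refused whole. The fingers move at their own pace and stop on an object; "squeeze" is the grip in N (left out, the last holds). Time passes only in rows, so rows that repeat a pose let the fingers close. It gives the time, the measured TCP pose, the force and the opening at its end, in the units of the state.
- ctrl.sense(): the state, without advancing time (a new reading comes with each control period).
- ctrl.snapshot(name): name is "side" or "top"; returns a dict with "image" (400x640x3 uint8, red, green, blue), "mtx" (3x3 intrinsics, pixels), "world_from_camera" (4x4, takes a point from camera to world coordinates). Camera axes: x right, y down, z forward; pixel columns grow to the right and rows downward; lengths in m; the calibration is good to about 2 mm. A picture is of the moment at which its call begins. There is no depth.
- ctrl.close_job(): hands the job in, once; it reports no verdict.
The state is a dict: "clock": time; "joint_positions": joint angles; "joint_velocities": joint speeds; "effort": joint torques, N m; "tool_pos": TCP position; "tcp_rot": TCP orientation; "contact_force": force on the tool from outside, world axes, zero at the start; "torque": the same for the moment, N m; "gripper_width": finger opening in m.
Only numpy, scipy, OpenCV 4.12 (cv2) and the standard library are available. Lean on these libraries where they do the work, as an engineer would, in place of code of your own. Each camera call takes 0.05 s, during which the arm holds its last target.

## Working session

There is one attempt and no reset: what is moved stays moved. The work goes in short steps, Python scripts to look and compute and a tool call to move; the robot and the scene stay as the last step left them, time stands still between calls to the robot, and variables do not carry over. Pictures are saved under pics/ and viewed, and the job is handed in when it is done.

Besides the shell and the picture viewer there is one more tool, called after "Request:" as a command line: name --argument value ..., lists and objects as JSON in quotes. apply_moves: Moves the arm, as the interface text tells. Its arguments: {"type":"object","properties":{"plan":{"type":"array"},"squeeze":{"type":"number"}},"required":["plan"]}

```bash
mkdir -p pics; python3 - <<'E'
from workcell import ctrl
import cv2,numpy as np
np.set_printoptions(precision=4,suppress=True)
for n in("side","top"):
    s=ctrl.snapshot(n); cv2.imwrite(f"pics/{n}0.png",s["image"][:,:,::-1]); print(n,s["mtx"],s["world_from_camera"])
    np.savez(f"{n}0.npz",**s)
print(ctrl.sense(),ctrl.tip_extent)
E
```

```text
side [[426.3848   0.     321.5739]
 [  0.     426.3848 194.7325]
 [  0.       0.       1.    ]] [[ 0.9454 -0.1371  0.2956  0.1783]
 [-0.3253 -0.4457  0.834  -1.0849]
 [ 0.0174 -0.8846 -0.466   0.744 ]
 [ 0.      0.      0.      1.    ]]
top [[361.7649   0.     315.7403]
 [  0.     361.7649 197.2435]
 [  0.       0.       1.    ]] [[-0.0163 -0.9944  0.1041  0.4487]
 [-0.9994  0.0194  0.0295 -0.024 ]
 [-0.0313 -0.1035 -0.9941  1.2351]
 [ 0.      0.      0.      1.    ]]
{'clock': 0.1, 'joint_positions': array([59.6902, 23.597 , -0.7274, 91.4991,  0.3211, 64.9917, -4.7088]), 'joint_velocities': array([-0.0143, -0.1468, -0.0481, -0.1639, -0.0116,  0.0844,  0.0474]), 'effort': array([  0.0024, -60.1825,   0.684 , -30.0087,   0.014 ,   0.0064,
        -0.    ]), 'tool_pos': array([ 0.2777, -0.5594,  0.2385]), 'tcp_rot': array([[-0.0008,  0.8957,  0.4447],
       [ 0.0013,  0.4447, -0.8957],
       [-1.    , -0.0001, -0.0015]]), 'contact_force': array([ 0.0857,  0.2548, -0.1745]), 'torque': array([-0.0134,  0.0359, -0.0223]), 'gripper_width': 0.08536950634854705} 0.008
```

View pics/side0.png

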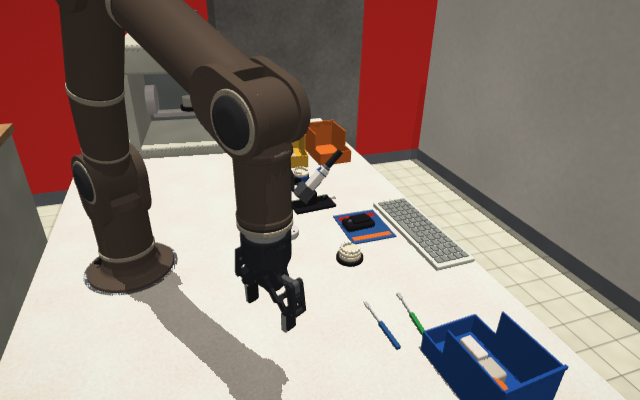

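View pics/top0.png

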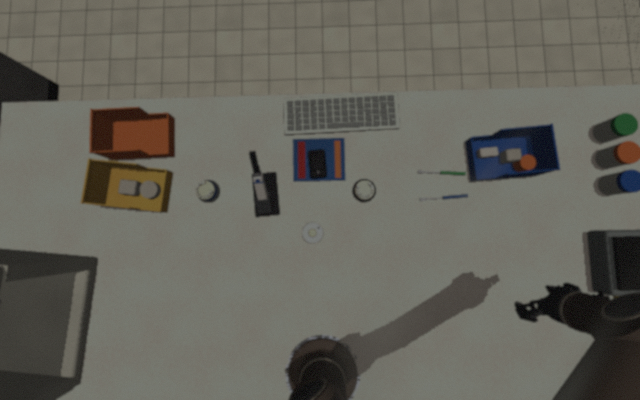

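```bash
cat > h.py <<'E'
import numpy as np,cv2
np.set_printoptions(precision=4,suppress=True)
def load(n): return dict(np.load(n+".npz"))
def ray(s,u,v):
    T=s["world_from_camera"]; d=T[:3,:3]@np.linalg.inv(s["mtx"])@np.array([u,v,1.]); return T[:3,3],d
def onz(s,u,v,z):
    o,d=ray(s,u,v); return o+d*(z-o[2])/d[2]
def tri(s1,p1,s2,p2):
    o1,d1=ray(s1,*p1);o2,d2=ray(s2,*p2)
    t=np.linalg.lstsq(np.c_[d1,-d2],o2-o1,rcond=None)[0]
    a=o1+d1*t[0];b=o2+d2*t[1]; return (a+b)/2,np.linalg.norm(a-b)
def proj(s,P):
    T=np.linalg.inv(s["world_from_camera"]); c=T[:3,:3]@np.asarray(P,float)+T[:3,3]; p=s["mtx"]@c; return p[:2]/p[2]
E
python3 - <<'E'
from h import *
t=load("top0");s=load("side0")
def crop(s,x0,y0,x1,y1,n,k): cv2.imwrite(n,cv2.resize(s["image"][y0:y1,x0:x1,::-1],None,fx=k,fy=k,interpolation=cv2.INTER_NEAREST))
a=cv2.resize(t["image"][140:230,190:290,::-1],None,fx=6,fy=6,interpolation=0)
cv2.imwrite("pics/c1.png",np.clip(a*1.5,0,255).astype(np.uint8))
b=cv2.resize(t["image"][170:210,340:390,::-1],None,fx=10,fy=10,interpolation=0)
cv2.imwrite("pics/c2.png",np.clip(b*1.5,0,255).astype(np.uint8))
crop(s,280,140,380,220,"pics/c3.png",8)
crop(s,320,230,380,275,"pics/c4.png",10)
E
```

```text
(no output)
```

View pics/c1.png

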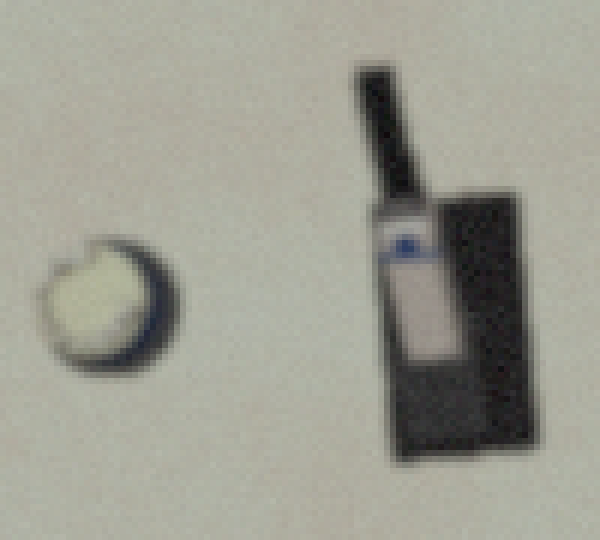

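View pics/c2.png

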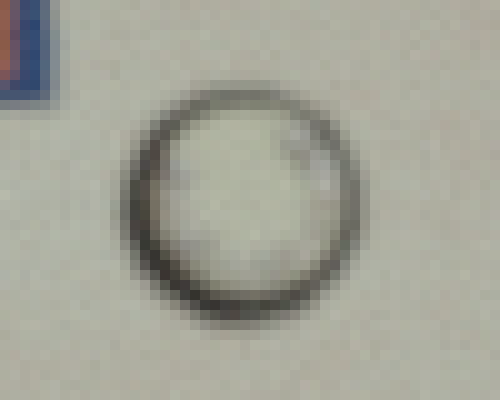

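View pics/c3.png

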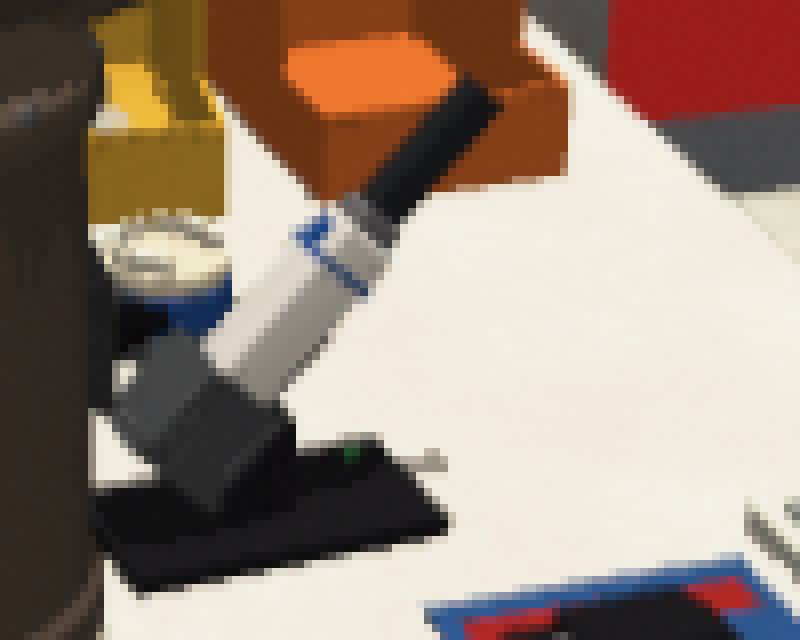

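View pics/c4.png

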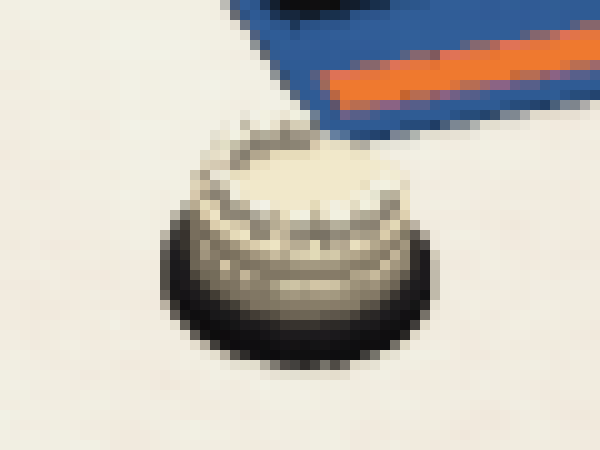

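```bash
python3 - <<'E'
from h import *
from scipy.optimize import least_squares
t=load("top0");s=load("side0")
print("green",onz(s,324,197,0.005))
T=lambda x,y:(190+(x-3+.5)/6,140+(y-3+.5)/6)  # approx
S=lambda x,y:(280+(x-4)/8,140+(y-4)/8)
c=np.sqrt(.5)
# cradle-frame coords
def W(x,y,z): # wand frame -> cradle frame
    return np.array([.014,0,.109])+x*np.array([c,0,c])+y*np.array([0,1,0])+z*np.array([-c,0,c])
# foot 150x85 origin under the foot (centre assumed)
obs=[("t",T(377,70),W(.120,0,0.0),"tipT"),("s",S(480,92),W(.120,0,0),"tipS"),
("t",T(405,243),W(.028,0,.017),"btnT"),("s",S(314,234),W(.028,0,.017),"btnS"),
("t",T(408,260),W(.020,0,.016),"ringT"),
("s",S(365,292),W(.020,-.015,-.016),"ringS"),
("t",T(517,195),np.array([.075,-.0425,.012]),"f1"),("t",T(537,445),np.array([-.075,-.0425,.012]),"f2"),
("s",S(448,522),np.array([.075,-.0425,0.0]),"f3"),("s",S(140,592),np.array([-.075,-.0425,0.0]),"f4")]
def X(p,q):
    cy,sy=np.cos(p[2]),np.sin(p[2]); return np.array([p[0]+cy*q[0]-sy*q[1],p[1]+sy*q[0]+cy*q[1],q[2]])
cam={"t":t,"s":s}
def f(p,o=obs): return np.concatenate([(proj(cam[a],X(p,q))-np.array(uv)) for a,uv,q,_ in o])
for name,o in(("all",obs),("wand",obs[:6]),("foot",obs[6:])):
    r=least_squares(lambda p:f(p,o),[.45,.15,.1],loss="soft_l1"); print(name,r.x,np.degrees(r.x[2]))
    for k,(ob) in enumerate(o): print(ob[3],r.fun[2*k:2*k+2])
p=r.x
# jaw
g=t["image"].astype(int); 
sub=g[170:210,340:390].sum(2); m=(sub<330).astype(np.uint8)
import sys
for th in(280,330):
    m=(sub<th).astype(np.uint8); cs,_=cv2.findContours(m,cv2.RETR_EXTERNAL,cv2.CHAIN_APPROX_NONE); cc=max(cs,key=len)
    e=cv2.minEnclosingCircle(cc); el=cv2.fitEllipse(cc); print(th,e,el,onz(t,el[0][0]+340,el[0][1]+170,.006))
# side: plate ellipse crop
print("side plate", onz(s,320+(298-5)/10,230+(272-5)/10,.006))
for q in((302,180),(298,185)): print("teeth centre",onz(s,320+(q[0]-5)/10,230+(q[1]-5)/10,.044))
E
```

```text
green [0.6497 0.2181 0.005 ]
all [0.5954 0.1862 0.0593] 3.4000635172162506
tipT [-0.168   1.2383]
tipS [ 0.1872 -0.5845]
btnT [0.1463 0.8574]
btnS [ 0.0521 -1.1556]
ringT [ 0.1358 -0.089 ]
ringS [-0.0979  0.1783]
f1 [ 0.0399 -1.8369]
f2 [-0.4737 -0.0533]
f3 [1.0308 1.4069]
f4 [-0.1767  0.1632]
wand [0.5963 0.1867 0.0483] 2.768644614895591
tipT [0.0329 0.9066]
tipS [ 0.5145 -0.553 ]
btnT [0.0643 0.5573]
btnS [ 0.2856 -1.2165]
ringT [ 0.0366 -0.3864]
ringS [0.1099 0.1443]
foot [0.5924 0.1865 0.0858] 4.915971438982022
f1 [-0.6305 -1.2539]
f2 [0.0087 0.4364]
f3 [0.2812 1.1828]
f4 [-0.5188  0.4663]
280 ((23.57756233215332, 20.32271385192871), 12.213123321533203) ((23.56453514099121, 20.271564483642578), (23.34115982055664, 23.604753494262695), 52.024017333984375) [ 0.5981 -0.151   0.006 ]
330 ((24.116867065429688, 20.153011322021484), 13.49060344696045) ((23.674497604370117, 20.166542053222656), (25.242748260498047, 25.661046981811523), 40.122886657714844) [ 0.5984 -0.1514  0.006 ]
side plate [ 0.5975 -0.1546  0.006 ]
teeth centre [ 0.5939 -0.1618  0.044 ]
teeth centre [ 0.5918 -0.1638  0.044 ]
```

```bash
python3 - <<'E'
from h import *
t=load("top0");s=load("side0")
g=cv2.cvtColor(t["image"],cv2.COLOR_RGB2GRAY).astype(float)
def cross(row,a,b,th,):
    # crossing between a..b
    x=np.arange(a,b); y=row[a:b]; 
    i=[k for k in range(len(y)-1) if (y[k]-th)*(y[k+1]-th)<0]
    return [a+k+(th-y[k])/(y[k+1]-y[k]) for k in i]
P=[]
for v in range(175,213):
    c=cross(g[v],270,285,80)
    if c: P.append(onz(t,c[-1],v,0.0))
P=np.array(P); k=np.polyfit(P[:,0],P[:,1],1); print("foot right edge yaw",np.degrees(np.arctan(k[0])),"res",np.std(P[:,1]-np.polyval(k,P[:,0])),P[0],P[-1])
th=np.arctan(k[0]); 
# y of foot centre at x=.595
print("origin y at x=.595:",np.polyval(k,.595+.0425*np.sin(th))+.0425*np.cos(th))
# tip edges rows
for v in range(153,172,2):
    c=cross(g[v],244,266,80); 
    if len(c)>=2: print(v,c,(c[0]+c[-1])/2)
for v in range(176,202,2):
    print(v,g[v,250:272].astype(int))
E
```

```text
foot right edge yaw 4.776429028907959 res 0.0003354087421266807 [0.6582 0.1483 0.    ] [0.5295 0.1379 0.    ]
origin y at x=.595: 0.18597453553401938
153 [np.float64(248.6551724137931), np.float64(255.48275862068965)] 252.0689655172414
155 [np.float64(248.85714285714286), np.float64(255.9142857142857)] 252.3857142857143
157 [np.float64(249.13333333333333), np.float64(256.38709677419354)] 252.76021505376343
159 [np.float64(249.72), np.float64(256.75)] 253.235
161 [np.float64(250.2), np.float64(257.35714285714283)] 253.7785714285714
163 [np.float64(250.59259259259258), np.float64(257.6666666666667)] 254.12962962962962
165 [np.float64(251.1875), np.float64(258.53846153846155)] 254.86298076923077
167 [np.float64(251.69230769230768), np.float64(259.25)] 255.47115384615384
169 [np.float64(252.19354838709677), np.float64(259.6363636363636)] 255.9149560117302
171 [np.float64(252.51612903225808), np.float64(260.5416666666667)] 256.5288978494624
176 [110  93  71  64  69  76  81  84  87  90  87  81  66  43  28  24  23  18
  23  19  18  22]
178 [113 102  86  89 103 103 100  98  98 104 102  91  7
[... 384 characters left out ...]
4  68  45  30  24
  14  24  23  21]
188 [118 111  94  65  55  79  95  98  99  99  99 100 100  90  73  59  38  26
  23  23  21  15]
190 [118 115  97  73  46  63  85  95  99  99 100  99  98  95  83  65  43  32
  24  22  27  22]
192 [118 116 107  79  44  49  77  92  99 100  97  97  98  97  88  73  55  42
  38  32  25  26]
194 [117 116 107  79  46  40  63  86  98  97 100  98 100  98  92  79  66  46
  38  32  29  25]
196 [118 118 110  85  49  30  53  79  94  98  99  98 101 100  98  88  72  48
  32  29  19  24]
198 [118 118 111  89  55  38  39  62  84  93  93  96  95  92  88  83  70  51
  37  30  23  14]
200 [118 119 110  91  61  38  38  44  54  57  57  57  57  50  47  45  46  39
  33  30  21  22]
```

```bash
python3 - <<'E'
from h import *
from scipy.optimize import brentq
t=load("top0");s=load("side0")
g=cv2.cvtColor(t["image"],cv2.COLOR_RGB2GRAY).astype(float)
def cross(row,a,b,th):
    y=row[a:b]; return [a+k+(th-y[k])/(y[k+1]-y[k]) for k in range(len(y)-1) if (y[k]-th)*(y[k+1]-th)<0]
def head(A,B):
    n=np.cross(ray(t,*A)[1],ray(t,*B)[1])
    return np.degrees(brentq(lambda p:n@np.array([np.cos(p),np.sin(p),1]),-.5,.5)),n
def line(vs,us): k=np.polyfit(vs,us,1); print("res",np.std(us-np.polyval(k,vs))); return (np.polyval(k,vs[0]),vs[0]),(np.polyval(k,vs[-1]),vs[-1])
v=np.arange(153,172); L=[];R=[]
for r in v: c=cross(g[r],244,266,80); L.append(c[0]);R.append(c[-1])
for E in(L,R,(np.array(L)+R)/2): 
    h,n=head(*line(v,np.array(E))); o=ray(t,0,0)[0]; P=[.65,0,.15]; y=o[1]-(n[0]*(.609-o[0])+n[2]*(.109-o[2]))/n[1]; print("tip",h,"y at grip",y)
# handle: left edge rows 185-197 threshold 70 (dark side face->white)
v=np.arange(185,197);L=[];R=[]
for r in v:
    c=cross(g[r],253,262,75);L.append(c[0]); c=cross(g[r],261,271,75);R.append(c[-1])
for E,zz in((L,.016),(R,.016),((np.array(L)+R)/2,.016)):
    h,n=head(*line(v,np.array(E))); c=.7071; y=o[1]-(n[0]*(.609-c*.016-o[0])+n[2]*(.109+c*.016-o[2]))/n[1]; print("handle",h,"y",y)
E
```

```text
res 0.10733088634298883
tip 3.9279184266125076 y at grip 0.19804906278050052
res 2.184695426305886
tip -1.4457086590360375 y at grip 0.18424390894877918
res 1.0942747447466896
tip 1.2562179887638487 y at grip 0.19115181916469098
res 0.6618641786989885
handle -22.647717035179298 y 0.20037754465460758
res 0.04851657208217404
handle 4.50373130942014 y 0.17032372191606782
res 0.3241953359495866
handle -9.142621963031452 y 0.18528351029264117
```

```bash
cat >> h.py <<'E'
from scipy.spatial.transform import Rotation as Ro
psi=np.radians(4.5); c_=np.sqrt(.5)
def wandR(yaw,pitch): # wand axes columns x,y,z
    return Ro.from_euler("ZY",[yaw,-pitch],degrees=True).as_matrix()
def toolR(Rw): # tool x=-wz, z=-wy, y=wx
    return np.c_[-Rw[:,2],Rw[:,0],-Rw[:,1]]
def delta(grasp,Rt,n=1):
    from workcell import ctrl
    st=ctrl.sense(); R=st["tcp_rot"]; p=st["tool_pos"]
    tcp=np.asarray(grasp)+Rt[:,0]*.011
    d=R.T@(tcp-p)*1000; rv=Ro.from_matrix(R.T@Rt).as_rotvec()
    print("t",st["clock"],"pos",p,"delta mm",d,"rv",rv,"deg",np.degrees(np.linalg.norm(rv)),"F",st["contact_force"],"w",st["gripper_width"])
    print("per row",np.r_[d,rv*1000]/n)
    return d,rv
E
python3 - <<'E'
from h import *
Rw=wandR(4.5,45); Rt=toolR(Rw); print(Rt)
G=np.array([.609,.1865,.109])
gp=G-.005*Rw[:,0]
delta(gp-.13*Rt[:,0],Rt)
# intermediate: vertical-ish
delta([.42,-.1,.30],toolR(wandR(-10,20)))
E
```

```text
[[ 0.7049  0.7049  0.0785]
 [ 0.0555  0.0555 -0.9969]
 [-0.7071  0.7071  0.    ]]
t 0.1 pos [ 0.2777 -0.5594  0.2385] delta mm [  49.6735  547.1255 -553.4203] rv [ 0.3618 -0.1515  0.776 ] deg 49.81832946064597 F [ 0.0857  0.2548 -0.1745] w 0.08536950634854705
per row [  49.6735  547.1255 -553.4203  361.7818 -151.4673  776.0098]
t 0.1 pos [ 0.2777 -0.5594  0.2385] delta mm [ -50.6646  334.8049 -346.0617] rv [ 0.6286 -0.1123  0.3378] deg 41.38849766423681 F [ 0.0857  0.2548 -0.1745] w 0.08536950634854705
per row [ -50.6646  334.8049 -346.0617  628.5781 -112.269   337.7828]
```

Request:
apply_moves --plan '[[[-8, 20, -20, 0.04, -0.01, 0.02, 0.8], [-15, 50, -52, 0.1, -0.02, 0.05, 0.8], [-25, 85, -88, 0.17, -0.03, 0.09, 0.8], [-32, 120, -124, 0.24, -0.045, 0.13, 0.8], [-40, 155, -160, 0.31, -0.06, 0.17, 0.8], [-45, 190, -196, 0.38, -0.07, 0.21, 0.8], [-50, 225, -232, 0.45, -0.08, 0.25, 0.8], [-50, 255, -262, 0.5, -0.09, 0.28, 0.8]]]'

```text
clock: 0.9
tool_pos: [0.3899, -0.2097, 0.2898]
tcp_rot: [[0.288, 0.957, -0.048], [-0.03, -0.041, -0.999], [-0.957, 0.289, 0.017]]
contact_force: [0.9, -0.6, -0.1]
gripper_width: 0.0682
```

```bash
python3 - <<'E'
from h import *
from workcell import ctrl
Rw=wandR(4.5,45); Rt=toolR(Rw)
G=np.array([.609,.1865,.109])
gp=G-.005*Rw[:,0]
delta(gp-.13*Rt[:,0],Rt,8); print(ctrl.sense()["joint_positions"])
E
```

```text
t 0.9 pos [ 0.3899 -0.2097  0.2898] delta mm [ 122.0644   80.9923 -396.8118] rv [-0.101   0.0802  0.4929] deg 29.190977216831758 F [ 0.879  -0.5594 -0.0998] w 0.06818096118437396
per row [ 15.258   10.124  -49.6015 -12.6266  10.0307  61.6094]
[ 41.9974  -5.4155 -14.1434 121.2118  -9.9689  48.7784 -59.3032]
```

Request:
apply_moves --plan '[[[12, 8, -35, -0.01, 0.01, 0.04, 0.8], [25, 15, -75, -0.02, 0.02, 0.08, 0.8], [38, 23, -115, -0.03, 0.02, 0.13, 0.8], [50, 32, -160, -0.04, 0.03, 0.18, 0.8], [62, 42, -205, -0.05, 0.04, 0.24, 0.8], [75, 50, -245, -0.06, 0.05, 0.3, 0.8], [88, 58, -285, -0.07, 0.06, 0.36, 0.8], [98, 65, -320, -0.08, 0.065, 0.4, 0.8]]]'

```text
clock: 1.7
tool_pos: [0.4748, 0.0298, 0.2198]
tcp_rot: [[0.578, 0.816, 0.016], [-0.021, 0.034, -0.999], [-0.816, 0.577, 0.037]]
contact_force: [-0.5, -3.2, -0.9]
gripper_width: 0.0686
```

```bash
python3 - <<'E'
from h import *
from workcell import ctrl
Rw=wandR(4.5,45); Rt=toolR(Rw)
G=np.array([.609,.1865,.109])
gp=G-.005*Rw[:,0]
delta(gp-.11*Rt[:,0],Rt,4); print(ctrl.sense()["joint_positions"])
E
```

```text
t 1.7 pos [0.4748 0.0298 0.2198] delta mm [  68.181    29.2281 -151.4923] rv [-0.0244  0.0685  0.1713] deg 10.660848638970538 F [-0.463  -3.2003 -0.8989] w 0.06858698639259543
per row [ 17.0452   7.307  -37.8731  -6.1003  17.1283  42.816 ]
[  51.3329   -3.8495  -62.9809  136.5664   24.9463   11.9588 -124.002 ]
```

```bash
cat >> h.py <<'E'
def toolRo(Rw,off): # tool tilted toward the tip by off deg about wand y
    return Ro.from_rotvec(np.radians(off)*Rw[:,1]).as_matrix()@toolR(Rw)
E
python3 - <<'E'
from h import *
from workcell import ctrl
Rw=wandR(4.5,45); Rt=toolRo(Rw,25); print(Rt)
G=np.array([.609,.1865,.109])
gp=G-.002*Rw[:,0]
delta(gp-.11*Rt[:,0],Rt,4)
delta([.55,.10,.30],Rt,4)
E
```

```text
[[ 0.341   0.9368  0.0785]
 [ 0.0268  0.0737 -0.9969]
 [-0.9397  0.342   0.    ]]
t 1.7 pos [0.4748 0.0298 0.2198] delta mm [  69.6267   74.97   -152.969 ] rv [-0.0387  0.0617 -0.2649] deg 15.739849986896518 F [-0.463  -3.2003 -0.8989] w 0.06858698639259543
per row [ 17.4067  18.7425 -38.2422  -9.6794  15.4282 -66.219 ]
t 1.7 pos [0.4748 0.0298 0.2198] delta mm [-12.9105 107.0951 -66.654 ] rv [-0.0387  0.0617 -0.2649] deg 15.739849986896518 F [-0.463  -3.2003 -0.8989] w 0.06858698639259543
per row [ -3.2276  26.7738 -16.6635  -9.6794  15.4282 -66.219 ]
```

Request:
apply_moves --plan '[[[-3, 20, -13, -0.008, 0.012, -0.05, 0.8], [-6, 42, -27, -0.015, 0.025, -0.1, 0.8], [-9, 65, -40, -0.025, 0.04, -0.16, 0.8], [-12, 87, -54, -0.03, 0.05, -0.22, 0.8], [-13, 107, -67, -0.039, 0.062, -0.265, 0.8], [-13, 107, -67, -0.039, 0.062, -0.265, 0.8]]]'

```text
clock: 2.3
tool_pos: [0.5573, 0.0998, 0.2919]
tcp_rot: [[0.342, 0.937, 0.076], [0.03, 0.07, -0.997], [-0.939, 0.343, -0.004]]
contact_force: [-0.3, -0.4, 0.6]
gripper_width: 0.0684
```

```bash
python3 - <<'E'
from h import *
from workcell import ctrl
Rw=wandR(4.5,45); Rt=toolRo(Rw,25)
G=np.array([.609,.1865,.109])
gp=G-.002*Rw[:,0]
delta(gp-.09*Rt[:,0],Rt,4); print(ctrl.sense()["joint_positions"])
s=ctrl.snapshot("side"); cv2.imwrite("pics/side1.png",s["image"][:,:,::-1])
E
```

```text
t 2.3 pos [0.5573 0.0998 0.2919] delta mm [113.8801  -9.9399 -82.056 ] rv [-0.0037 -0.0028 -0.0012] deg 0.2741972050993824 F [-0.2782 -0.3869  0.6446] w 0.06840757069298364
per row [ 28.47    -2.485  -20.514   -0.921   -0.6987  -0.3082]
[  37.1947   12.1779  -61.5661  109.2354   22.6307   47.3962 -120.5691]
```

View pics/side1.png

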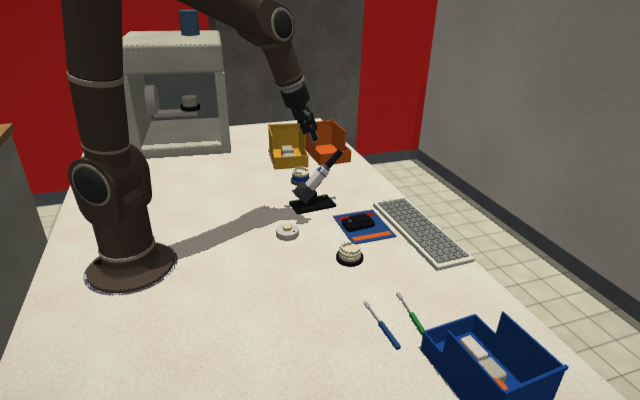

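Request:
apply_moves --plan '[[[0, -3, -20, 0, 0, 0, 0.8], [0, -6, -45, 0, 0, 0, 0.8], [0, -10, -67, 0, 0, 0, 0.8], [10, -10, -82, 0, 0, 0, 0.8], [30, -10, -82, 0, 0, 0, 0.8], [60, -10, -82, 0, 0, 0, 0.8], [60, -10, -82, 0, 0, 0, 0.8]]]'

```text
clock: 3.05
tool_pos: [0.557, 0.1786, 0.2262]
tcp_rot: [[0.335, 0.939, 0.075], [0.023, 0.071, -0.997], [-0.942, 0.336, 0.002]]
contact_force: [-0.5, -0.9, 0.5]
gripper_width: 0.0684
```

```bash
python3 - <<'E'
from h import *
from workcell import ctrl
Rw=wandR(4.5,45); Rt=toolRo(Rw,25)
G=np.array([.609,.1865,.109])
gp=G-.002*Rw[:,0]
delta(gp,Rt,4); print(ctrl.sense()["joint_positions"])
for n in("side","top"):
  s=ctrl.snapshot(n); np.savez(n+"2.npz",**s)
  a=s["image"][:,:,::-1]
  a=a[120:220,270:380] if n=="side" else np.clip(a[140:230,210:310]*1.6,0,255).astype(np.uint8)
  cv2.imwrite(f"pics/{n}2.png",cv2.resize(a,None,fx=6,fy=6,interpolation=0))
E
```

```text
t 3.05 pos [0.557  0.1786 0.2262] delta mm [139.8812   8.2963  -4.3243] rv [-0.0028  0.0034  0.0065] deg 0.44897534035544356 F [-0.4541 -0.8569  0.4836] w 0.06837281092388815
per row [34.9703  2.0741 -1.0811 -0.7057  0.8449  1.6205]
[  19.742    19.3364  -56.1327  111.4175   36.7433   45.2522 -141.6671]
```

View pics/side2.png

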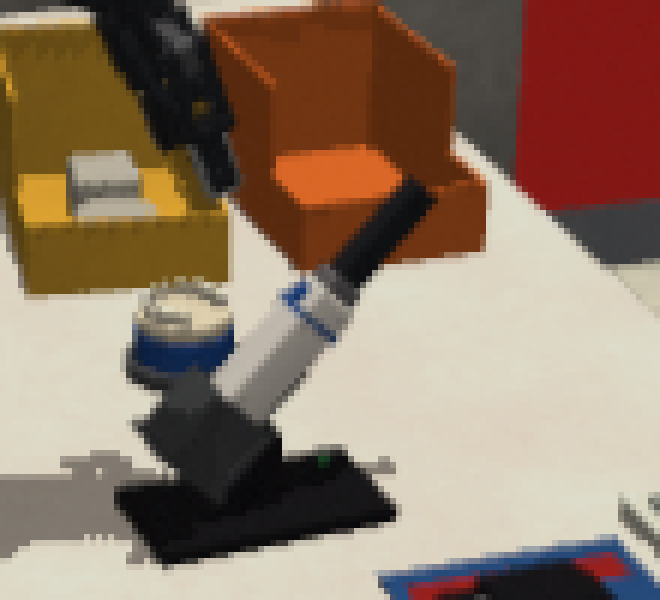

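View pics/top2.png

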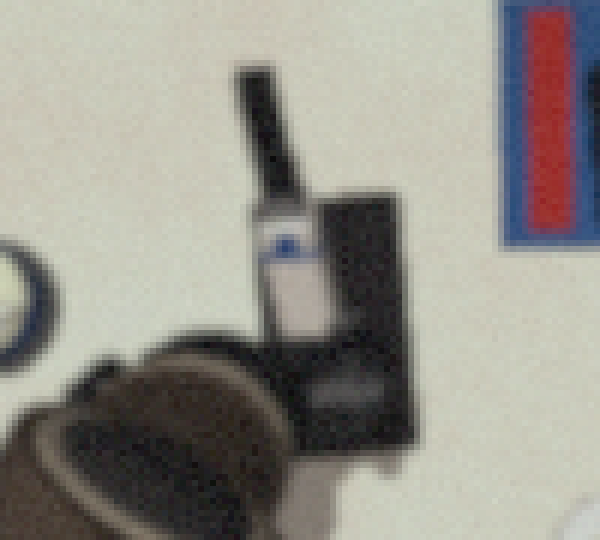

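Request:
apply_moves --plan '[[[0, 0, 0, 0, 0, 0, 0.8], [0, 0, 0, 0, 0, 0, 0.8]]]'

```text
clock: 3.35
tool_pos: [0.5593, 0.1806, 0.2317]
tcp_rot: [[0.342, 0.937, 0.075], [0.025, 0.07, -0.997], [-0.939, 0.343, 0.0]]
contact_force: [0.3, 0.1, 0.2]
gripper_width: 0.0682
```

```bash
python3 - <<'E'
from h import *
from workcell import ctrl
Rw=wandR(4.5,45); Rt=toolRo(Rw,25)
G=np.array([.609,.1865,.109])
gp=G-.002*Rw[:,0]
delta(gp,Rt,4); print(ctrl.sense()["joint_positions"],ctrl.sense()["joint_velocities"])
E
```

```text
t 3.35 pos [0.5593 0.1806 0.2317] delta mm [144.2495   3.0156  -2.1789] rv [-0.0034  0.0015 -0.0015] deg 0.22855763824912595 F [0.2889 0.1081 0.1862] w 0.06818602994433288
per row [36.0624  0.7539 -0.5447 -0.8484  0.3773 -0.364 ]
[  19.8874   19.0554  -56.3967  111.0636   36.6207   45.3519 -141.5732] [-0.31    0.346   0.3044 -0.0868  0.3751 -0.0501 -0.1949]
```

Request:
apply_moves --plan '[[[20, 1, -1, 0, 0, 0, 0.8], [45, 3, -2, -0.003, 0.001, 0, 0.8], [70, 3, -2, -0.003, 0.001, 0, 0.8], [85, 3, -2, -0.003, 0.001, 0, 0.8], [85, 3, -2, -0.003, 0.001, 0, 0.8], [85, 3, -2, -0.003, 0.001, 0, 0.8]]]'

```text
clock: 3.95
tool_pos: [0.5908, 0.1852, 0.1524]
tcp_rot: [[0.341, 0.937, 0.078], [0.027, 0.073, -0.997], [-0.94, 0.342, -0.0]]
contact_force: [-0.5, 1.1, 0.4]
gripper_width: 0.0686
```

```bash
python3 - <<'E'
from h import *
from workcell import ctrl
Rw=wandR(4.5,45); Rt=toolRo(Rw,25)
G=np.array([.609,.1865,.109])
gp=G-.002*Rw[:,0]
delta(gp,Rt,4); print(ctrl.sense()["joint_positions"])
for n in("side","top"):
  s=ctrl.snapshot(n); np.savez(n+"3.npz",**s)
  a=s["image"][:,:,::-1]
  a=a[120:220,270:380] if n=="side" else np.clip(a[140:230,210:310]*1.6,0,255).astype(np.uint8)
  cv2.imwrite(f"pics/{n}3.png",cv2.resize(a,None,fx=6,fy=6,interpolation=0))
E
```

```text
t 3.95 pos [0.5908 0.1852 0.1524] delta mm [58.8244  0.4518  0.1707] rv [-0.0002 -0.     -0.0001] deg 0.01564550030504835 F [-0.5449  1.1056  0.444 ] w 0.06861396595088681
per row [14.7061  0.113   0.0427 -0.0576 -0.008  -0.0358]
[  12.3923   27.2646  -48.7588  112.0724   48.0801   39.8644 -150.7122]
```

View pics/side3.png

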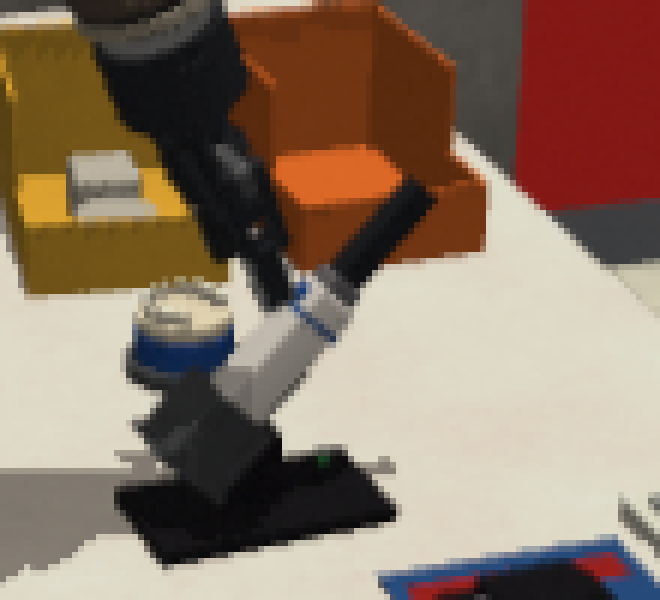

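View pics/top3.png

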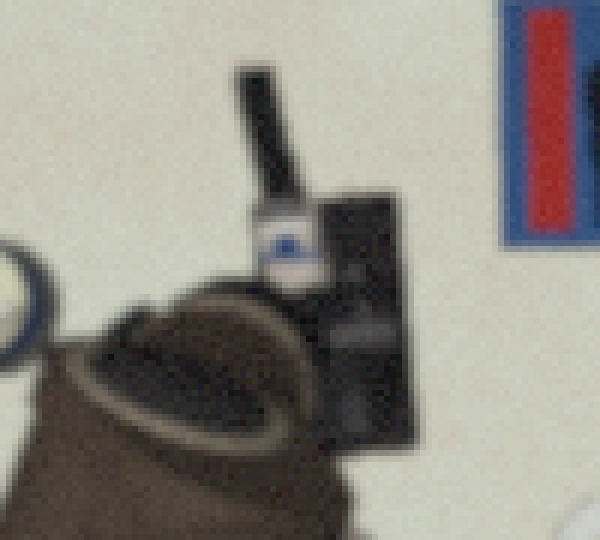

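Request:
apply_moves --plan '[[[-30, 0, 0, 0, 0, 0, 0.8], [-60, 0, 0, 0, 0, 0, 0.8], [-85, 0, 0, 0, 0, 0, 0.8], [-95, 0, 0, -0.12, 0, 0, 0.8], [-95, 0, 0, -0.26, 0, 0, 0.8], [-95, 0, 0, -0.4, 0, 0, 0.8], [-95, 0, 0, -0.54, 0, 0, 0.8], [-95, 0, 0, -0.68, 0, 0, 0.8]]]'

```text
clock: 4.85
tool_pos: [0.5585, 0.1825, 0.2421]
tcp_rot: [[0.342, 0.675, 0.653], [0.026, 0.688, -0.725], [-0.939, 0.265, 0.218]]
contact_force: [-0.1, 0.6, -0.5]
gripper_width: 0.0682
```

```bash
python3 - <<'E'
from workcell import ctrl
print(ctrl.sense()["joint_positions"])
E
```

```text
[  26.07389884   21.7690738   -65.53375142  110.0785242    40.84485943
   49.24490121 -105.3452989 ]
```

Request:
apply_moves --plan '[[[0, 0, 0, -0.14, 0, 0, 0.8], [0, 0, 0, -0.28, 0, 0, 0.8], [0, 0, 0, -0.42, 0, 0, 0.8], [0, 0, 0, -0.56, 0, 0, 0.8], [0, 0, 0, -0.7, 0, 0, 0.8], [0, 0, 0, -0.84, 0, 0, 0.8], [0, 0, 0, -0.98, 0, 0, 0.8], [0, 0, 0, -1.12, 0, 0, 0.8]]]'

```text
clock: 5.65
tool_pos: [0.5585, 0.1824, 0.242]
tcp_rot: [[0.342, -0.294, 0.893], [0.026, 0.952, 0.304], [-0.939, -0.081, 0.333]]
contact_force: [1.1, 0.0, -0.7]
gripper_width: 0.0684
```

```bash
cat >>h.py <<'E'
def flip(R): return R@np.diag([1,-1,-1.])
E
python3 - <<'E'
from h import *
from workcell import ctrl
Rw=wandR(4.5,45); Rt=flip(toolRo(Rw,25))
G=np.array([.609,.1865,.109])
gp=G-.002*Rw[:,0]
delta(gp-.155*Rt[:,0],Rt,8)
print(ctrl.sense()["joint_positions"])
E
```

```text
t 5.65 pos [0.5585 0.1824 0.242 ] delta mm [-0.8611  0.0287  0.3362] rv [-1.3361 -0.0001  0.0017] deg 76.5515697143538 F [ 1.12    0.0493 -0.7411] w 0.06842927310615135
per row [  -0.1076    0.0036    0.042  -167.0095   -0.0072    0.2067]
[ 32.6422  29.556  -78.4525 109.8261  50.8993  56.3832 -48.8589]
```

Request:
apply_moves --plan '[[[0, 0, 0, -0.14, 0, 0, 0.8], [0, 0, 0, -0.28, 0, 0, 0.8], [0, 0, 0, -0.42, 0, 0, 0.8], [0, 0, 0, -0.56, 0, 0, 0.8]]]'

```text
clock: 6.05
tool_pos: [0.5585, 0.1824, 0.2419]
tcp_rot: [[0.342, -0.723, 0.6], [0.026, 0.646, 0.763], [-0.939, -0.245, 0.24]]
contact_force: [0.3, -0.4, -0.7]
gripper_width: 0.0683
```

```bash
python3 - <<'E'
from workcell import ctrl
print(ctrl.sense()["joint_positions"])
E
```

```text
[ 33.69707983  31.9860147  -81.50433653 109.78788508  53.54395104
  58.73847608 -18.7107178 ]
```

Request:
apply_moves --plan '[[[0, 0, 0, -0.14, 0, 0, 0.8], [0, 0, 0, -0.28, 0, 0, 0.8], [0, 0, 0, -0.42, 0, 0, 0.8], [0, 0, 0, -0.56, 0, 0, 0.8], [0, 0, 0, -0.7, 0, 0, 0.8], [0, 0, 0, -0.776, 0, 0, 0.8], [0, 0, 0, -0.776, 0, 0, 0.8]]]'

```text
clock: 6.75
tool_pos: [0.5585, 0.1824, 0.2418]
tcp_rot: [[0.342, -0.937, -0.074], [0.026, -0.069, 0.997], [-0.939, -0.343, 0.001]]
contact_force: [-0.4, 0.0, -0.3]
gripper_width: 0.0685
```

```bash
python3 - <<'E'
from h import *
from workcell import ctrl
Rw=wandR(4.5,45); Rt=flip(toolRo(Rw,25))
G=np.array([.609,.1865,.109])
gp=G-.002*Rw[:,0]
delta(gp,Rt,8)
print(ctrl.sense()["joint_positions"])
E
```

```text
t 6.75 pos [0.5585 0.1824 0.2418] delta mm [153.9497  -0.2267   0.323 ] rv [-0.0049 -0.001   0.0009] deg 0.2909072341599017 F [-0.4225  0.0072 -0.3053] w 0.06850291697982133
per row [19.2437 -0.0283  0.0404 -0.6104 -0.1296  0.116 ]
[ 34.0527  33.0656 -82.7547 109.7802  54.666   59.7969  24.6646]
```

Request:
apply_moves --plan '[[[20, 0, 0, -0.002, 0, 0, 0.8], [50, 0, 0, -0.005, 0, 0, 0.8], [80, 0, 0, -0.005, 0, 0, 0.8], [100, 0, 0, -0.005, -0.001, 0, 0.8], [110, 0, 0, -0.005, -0.001, 0, 0.8], [110, 0, 0, -0.005, -0.001, 0, 0.8], [110, 0, 0, -0.005, -0.001, 0, 0.8]]]'

```text
clock: 7.45
tool_pos: [0.596, 0.1859, 0.1385]
tcp_rot: [[0.341, -0.937, -0.077], [0.028, -0.072, 0.997], [-0.94, -0.342, 0.002]]
contact_force: [-0.6, -0.6, 0.1]
gripper_width: 0.0684
```

```bash
python3 - <<'E'
from h import *
from workcell import ctrl
Rw=wandR(4.5,45); Rt=flip(toolRo(Rw,25))
G=np.array([.609,.1865,.109])
gp=G-.002*Rw[:,0]
delta(gp,Rt,4); print(ctrl.sense()["joint_positions"])
for n in("side","top"):
  s=ctrl.snapshot(n); np.savez(n+"4.npz",**s)
  a=s["image"][:,:,::-1]
  a=a[120:220,270:380] if n=="side" else np.clip(a[140:230,210:310]*1.6,0,255).astype(np.uint8)
  cv2.imwrite(f"pics/{n}4.png",cv2.resize(a,None,fx=6,fy=6,interpolation=0))
E
```

```text
t 7.45 pos [0.596  0.1859 0.1385] delta mm [44.0245 -0.322  -0.4396] rv [-0.0015  0.0012  0.0005] deg 0.1143114206335077 F [-0.6362 -0.6088  0.0992] w 0.06841576099504931
per row [11.0061 -0.0805 -0.1099 -0.3725  0.3069  0.1259]
[ 25.131   41.0206 -71.0019 111.4398  66.6435  53.6611  17.0274]
```

View pics/side4.png

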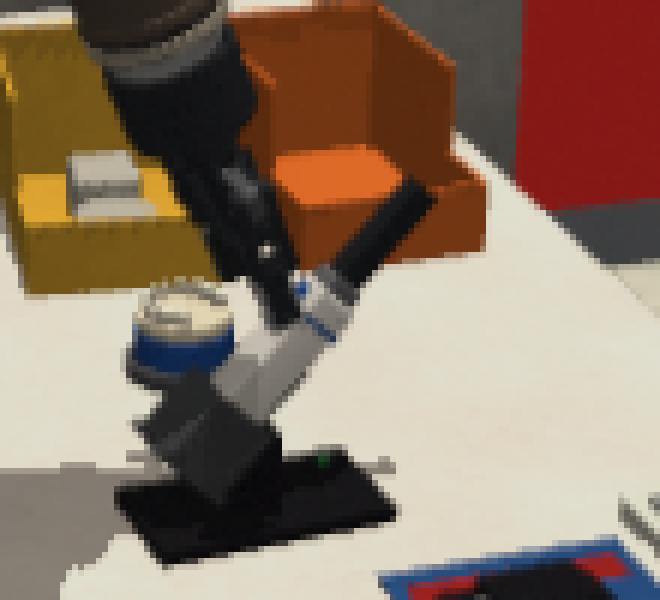

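View pics/top4.png

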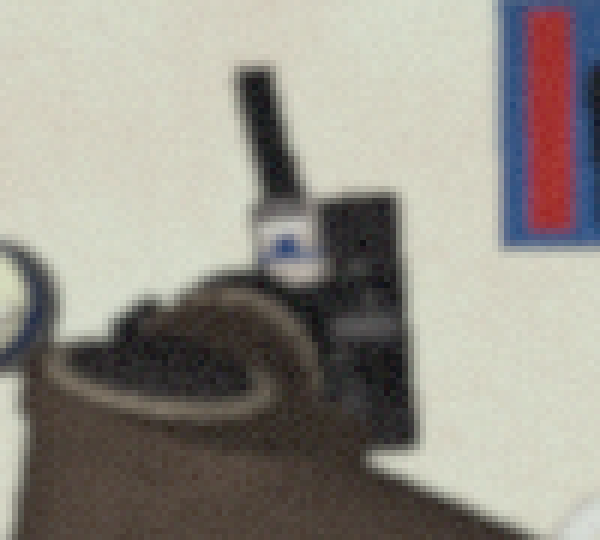

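Request:
apply_moves --plan '[[[12, 0, 0, -0.001, 0.001, 0, 0.8], [26, 0, 0, -0.001, 0.001, 0, 0.8], [38, 0, 0, -0.001, 0.001, 0, 0.8], [44, 0, 0, -0.001, 0.001, 0, 0.8], [44, 0, 0, -0.001, 0.001, 0, 0.8], [44, 0, 0, -0.001, 0.001, 0, 0.8]]]'

```text
clock: 8.15
tool_pos: [0.6107, 0.1869, 0.0958]
tcp_rot: [[0.34, -0.937, -0.079], [0.027, -0.074, 0.997], [-0.94, -0.341, 0.0]]
contact_force: [0.4, 0.3, 0.1]
gripper_width: 0.068
```

```bash
python3 - <<'E'
from h import *
from workcell import ctrl
Rw=wandR(4.5,45); Rt=flip(toolRo(Rw,25))
G=np.array([.609,.1865,.109])
gp=G-.002*Rw[:,0]
delta(gp,Rt,4); print(ctrl.sense()["joint_positions"])
for n in("side","top"):
  s=ctrl.snapshot(n); np.savez(n+"5.npz",**s)
  a=s["image"][:,:,::-1]
  a=a[140:210,290:360] if n=="side" else np.clip(a[140:230,210:310]*1.6,0,255).astype(np.uint8)
  cv2.imwrite(f"pics/{n}5.png",cv2.resize(a,None,fx=8,fy=8,interpolation=0) if n=="side" else cv2.resize(a,None,fx=6,fy=6,interpolation=0))
E
```

```text
t 8.15 pos [0.6107 0.1869 0.0958] delta mm [-1.132  -1.0585 -0.3131] rv [ 0.0004  0.0002 -0.001 ] deg 0.06165087241874271 F [0.3629 0.3063 0.0676] w 0.06801982918626856
per row [-0.283  -0.2646 -0.0783  0.096   0.0441 -0.2474]
[ 22.149   44.6721 -66.7574 111.2603  71.7002  51.7856  14.0496]
```

View pics/side5.png

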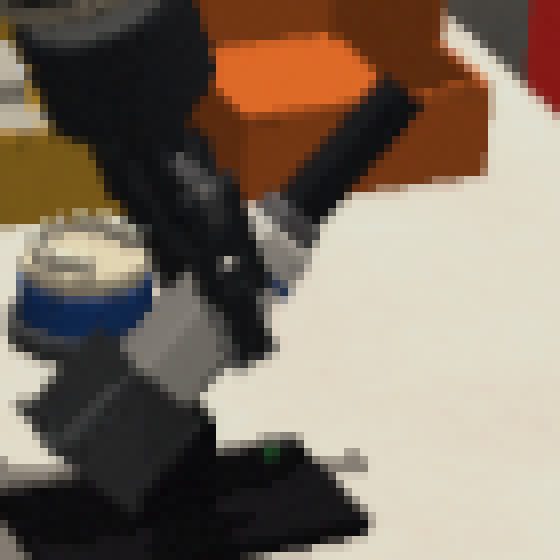

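View pics/top5.png

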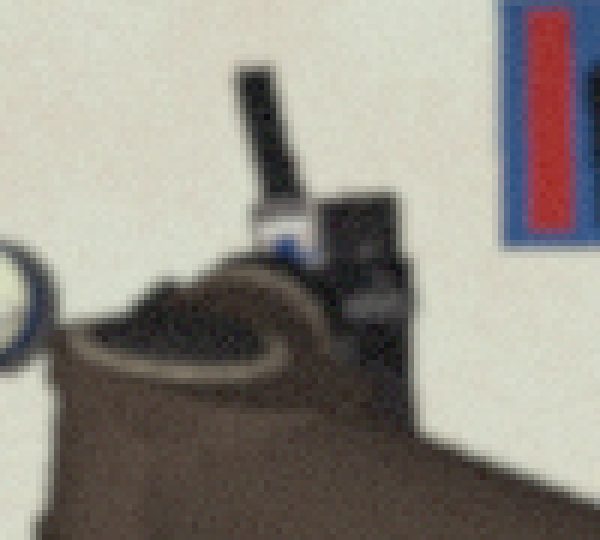

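Request:
apply_moves --plan '[[[0, 0, 0, 0, 0, 0, 0.6], [0, 0, 0, 0, 0, 0, 0.43], [0, 0, 0, 0, 0, 0, 0.41], [0, 0, 0, 0, 0, 0, 0.41]]]' --squeeze 25

```text
clock: 8.65
tool_pos: [0.6109, 0.1865, 0.0962]
tcp_rot: [[0.341, -0.937, -0.078], [0.026, -0.074, 0.997], [-0.94, -0.342, -0.0]]
contact_force: [-0.3, -0.7, -0.7]
gripper_width: 0.0352
```

Request:
apply_moves --plan '[[[0, 0, 0, 0, 0, 0, 0.38], [0, 0, 0, 0, 0, 0, 0.38]]]' --squeeze 25

```text
clock: 8.85
tool_pos: [0.6108, 0.1866, 0.096]
tcp_rot: [[0.341, -0.937, -0.078], [0.026, -0.074, 0.997], [-0.94, -0.342, -0.0]]
contact_force: [-0.5, 0.3, -0.4]
gripper_width: 0.0324
```

Request:
apply_moves --plan '[[[0, 0, 0, 0, 0, 0, 0.34], [0, 0, 0, 0, 0, 0, 0.3], [0, 0, 0, 0, 0, 0, 0.2], [0, 0, 0, 0, 0, 0, 0.2]]]' --squeeze 35

```text
clock: 9.25
tool_pos: [0.6109, 0.1865, 0.0961]
tcp_rot: [[0.341, -0.937, -0.078], [0.026, -0.074, 0.997], [-0.94, -0.342, -0.001]]
contact_force: [-2.4, -0.8, 2.7]
gripper_width: 0.0296
```

```bash
python3 - <<'E'
from h import *
Rw=wandR(4.5,45); Rt=flip(toolRo(Rw,25))
gp=np.array([.609,.1865,.109])-.002*Rw[:,0]
delta(gp,Rt,4); print("drawn dir in tool frame",Rt.T@Rw[:,0], "wand z in tool",Rt.T@Rw[:,2])
from workcell import ctrl; print(ctrl.sense()["torque"])
E
```

```text
t 9.25 pos [0.6109 0.1865 0.0961] delta mm [-0.9066 -0.847   0.165 ] rv [ 0.0001 -0.0006 -0.0004] deg 0.04352688269369189 F [-2.445  -0.7586  2.7398] w 0.029648220707205068
per row [-0.2267 -0.2117  0.0412  0.0317 -0.1533 -0.1075]
drawn dir in tool frame [-0.4226 -0.9063  0.    ] wand z in tool [-0.9063  0.4226 -0.    ]
[-0.3436  0.5236 -0.1013]
```

Request:
apply_moves --plan '[[[-0.5, 0.2, 0, 0, 0, 0, 0.2], [-1.5, -2.0, 0, 0, 0, 0, 0.2], [-2.6, -4.3, 0, 0, 0, 0, 0.2], [-3.7, -6.6, 0, 0, 0, 0, 0.2], [-4.7, -8.9, 0, 0, 0, 0, 0.2]]]' --squeeze 35

```text
clock: 9.75
tool_pos: [0.6177, 0.1872, 0.1035]
tcp_rot: [[0.34, -0.937, -0.078], [0.027, -0.074, 0.997], [-0.94, -0.341, -0.0]]
contact_force: [0.0, -0.1, -2.1]
gripper_width: 0.0299
```

```bash
python3 - <<'E'
from h import *
Rw=wandR(4.5,45)
from workcell import ctrl; s=ctrl.sense(); print("F wand",Rw.T@s["contact_force"],"T",Rw.T@s["torque"],s["joint_positions"])
E
```

```text
F wand [-1.4831 -0.1152 -1.4937] T [-0.0263  0.4987  0.0196] [ 22.3569  44.6115 -67.1667 110.073   70.709   52.4666  15.5282]
```

Request:
apply_moves --plan '[[[-1.7, -3.6, 0, 0, 0, 0, 0.2], [-4.2, -9.1, 0, 0, 0, 0, 0.2], [-6.8, -14.5, 0, 0, 0, 0, 0.2], [-9.3, -19.9, 0, 0, 0, 0, 0.2]]]' --squeeze 35

```text
clock: 10.15
tool_pos: [0.6336, 0.1884, 0.1195]
tcp_rot: [[0.341, -0.937, -0.078], [0.027, -0.074, 0.997], [-0.94, -0.342, -0.0]]
contact_force: [-0.2, -0.6, -1.9]
gripper_width: 0.0299
```

Request:
apply_moves --plan '[[[-2.5, -5.4, 0, 0, 0, 0, 0.2], [-5.1, -10.9, 0, 0, 0, 0, 0.2], [-7.6, -16.3, 0, 0, 0, 0, 0.2], [-10.1, -21.8, 0, 0, 0, 0, 0.2], [-13.5, -29, 0, 0, 0, 0, 0.2], [-18.6, -39.9, 0, 0, 0, 0, 0.2], [-25.4, -54.4, 0, 0, 0, 0, 0.2], [-25.4, -54.4, 0, 0, 0, 0, 0.2]]]' --squeeze 35

```text
clock: 10.95
tool_pos: [0.6777, 0.1921, 0.1636]
tcp_rot: [[0.343, -0.936, -0.077], [0.028, -0.072, 0.997], [-0.939, -0.344, 0.001]]
contact_force: [0.6, 0.0, -2.0]
gripper_width: 0.0294
```

```bash
python3 - <<'E'
from h import *
Rw=wandR(4.5,45)
from workcell import ctrl; s=ctrl.sense(); print("F wand",Rw.T@s["contact_force"],"T",Rw.T@s["torque"],s["joint_positions"],s["clock"])
for n in("side","top"):
  s=ctrl.snapshot(n); np.savez(n+"6.npz",**s)
  a=s["image"][:,:,::-1]
  a=a[110:210,280:380] if n=="side" else np.clip(a[120:230,210:310]*1.6,0,255).astype(np.uint8)
  cv2.imwrite(f"pics/{n}6.png",cv2.resize(a,None,fx=5,fy=5,interpolation=0))
t=load("top0"); ss=load("side0")
print("puck",onz(t,313,233,.03),"mouse",onz(t,318,163,.02),"band",onz(t,207,190,.03))
E
```

```text
F wand [-0.9918 -0.0167 -1.8188] T [-0.0316  0.5526 -0.0458] [ 22.4133  45.0936 -69.523   99.4812  64.7045  58.5263  25.9672] 10.95
puck [0.4558 0.0228 0.03  ] mouse [0.6932 0.0025 0.02  ] band [0.6067 0.3801 0.03  ]
```

View pics/side6.png

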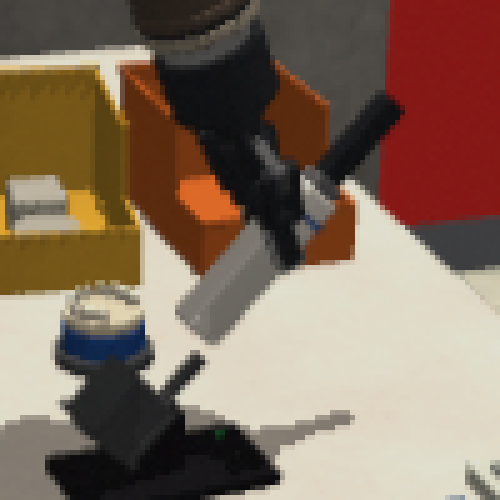

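```bash
cat >>h.py <<'E'
def final(yaw,h,j=(.598,-.152),gx=.002,off=25,wz=.008):
    Rw=wandR(yaw,0); Rt=flip(toolRo(Rw,off))
    win=np.array([j[0],j[1],.084+h]); gr=win-Rw@np.array([.106+gx,0,-wz])
    return gr,Rt
E
python3 - <<'E'
from h import *
Rt=flip(toolRo(wandR(0,30),25))
delta([.62,.12,.25],Rt,6)
g,R=final(-20,.12); print(g); delta(g,R,16)
E
```

```text
t 11.05 pos [0.6754 0.1918 0.1615] delta mm [-93.3231  29.8393 -67.2884] rv [0.0766 0.0169 0.2612] deg 15.623512250809101 F [-0.7342 -0.2386 -2.0417] w 0.029332501251384334
per row [-15.5539   4.9732 -11.2147  12.7595   2.8105  43.5284]
[ 0.4965 -0.1151  0.212 ]
t 11.05 pos [0.6754 0.1918 0.1615] delta mm [-108.6087  180.3204 -289.985 ] rv [ 0.4378 -0.0193  0.7727] deg 50.897540787832305 F [-0.7342 -0.2386 -2.0417] w 0.029332501251384334
per row [ -6.788   11.27   -18.1241  27.3648  -1.2071  48.2934]
```

Request:
apply_moves --plan '[[[-12, -2, 0, 0, 0, 0, 0.2], [-30, -2, -8, 0.01, 0, 0.04, 0.2], [-50, 5, -20, 0.025, 0.005, 0.09, 0.2], [-68, 13, -35, 0.04, 0.01, 0.14, 0.2], [-83, 22, -52, 0.06, 0.015, 0.2, 0.2], [-93, 30, -67, 0.077, 0.017, 0.26, 0.2]]]' --squeeze 35

```text
clock: 11.65
tool_pos: [0.6198, 0.12, 0.2405]
tcp_rot: [[0.087, -0.996, -0.001], [-0.0, -0.001, 1.0], [-0.996, -0.087, -0.0]]
contact_force: [0.6, -1.0, -2.5]
gripper_width: 0.0295
```

```bash
python3 - <<'E'
from h import *
g,R=final(-20,.12); delta(g,R,12)
from workcell import ctrl; print(ctrl.sense()["joint_positions"])
E
```

```text
t 11.65 pos [0.6198 0.12   0.2405] delta mm [  27.2397  130.6688 -233.4039] rv [ 0.3483 -0.0618  0.5183] deg 35.95180288024601 F [ 0.5596 -1.0022 -2.479 ] w 0.029513933492191044
per row [  2.27    10.8891 -19.4503  29.0247  -5.1473  43.189 ]
[ 30.88    42.6723 -76.3605  91.7297  46.0182  76.3536  39.0328]
```

Request:
apply_moves --plan '[[[1, 8, -12, 0.02, -0.003, 0.03, 0.2], [3, 18, -31, 0.05, -0.007, 0.07, 0.2], [5, 29, -51, 0.08, -0.012, 0.11, 0.2], [8, 40, -71, 0.11, -0.018, 0.16, 0.2], [10, 51, -91, 0.14, -0.023, 0.2, 0.2], [13, 62, -111, 0.165, -0.03, 0.245, 0.2], [15, 73, -130, 0.195, -0.035, 0.29, 0.2], [16, 80, -142, 0.21, -0.038, 0.315, 0.2]]]' --squeeze 35

```text
clock: 12.45
tool_pos: [0.5418, -0.0238, 0.2148]
tcp_rot: [[-0.221, -0.952, 0.213], [0.07, 0.202, 0.977], [-0.973, 0.231, 0.022]]
contact_force: [-0.1, 0.7, -2.8]
gripper_width: 0.0297
```

```bash
python3 - <<'E'
from h import *
g,R=final(-20,.12); delta(g,R,6)
from workcell import ctrl; print(ctrl.sense()["joint_positions"])
E
```

```text
t 12.45 pos [ 0.5418 -0.0238  0.2148] delta mm [ 17.1462  26.1962 -98.4054] rv [ 0.1344 -0.0236  0.2017] deg 13.950586592409229 F [-0.0659  0.6845 -2.8395] w 0.029736205659184497
per row [  2.8577   4.366  -16.4009  22.3931  -3.9402  33.6126]
[ 45.0977  46.3929 -75.3559  91.4759  34.925   86.5812  43.4978]
```

Request:
apply_moves --plan '[[[3, 4, -16, 0.022, -0.004, 0.033, 0.2], [6, 9, -33, 0.045, -0.008, 0.067, 0.2], [9, 13, -50, 0.067, -0.012, 0.1, 0.2], [12, 18, -67, 0.09, -0.016, 0.135, 0.2], [15, 22, -84, 0.112, -0.02, 0.168, 0.2], [17, 26, -98, 0.134, -0.024, 0.202, 0.2], [17, 26, -98, 0.134, -0.024, 0.202, 0.2], [17, 26, -98, 0.134, -0.024, 0.202, 0.2]]]' --squeeze 35

```text
clock: 13.25
tool_pos: [0.4937, -0.111, 0.2028]
tcp_rot: [[-0.395, -0.854, 0.339], [0.145, 0.307, 0.941], [-0.907, 0.421, 0.003]]
contact_force: [0.2, 0.9, -1.9]
gripper_width: 0.0297
```

```bash
python3 - <<'E'
from h import *
g,R=final(-20,.12); delta(g,R,6)
from workcell import ctrl; print(ctrl.sense()["joint_positions"])
for n in("side","top"):
  s=ctrl.snapshot(n); np.savez(n+"7.npz",**s)
  a=s["image"][:,:,::-1]
  a=a[170:290,280:420] if n=="side" else np.clip(a[130:250,300:430]*1.6,0,255).astype(np.uint8)
  cv2.imwrite(f"pics/{n}7.png",cv2.resize(a,None,fx=5,fy=5,interpolation=0))
E
```

```text
t 13.25 pos [ 0.4937 -0.111   0.2028] delta mm [ 0.8963  0.2357 -2.8045] rv [0.0039 0.0011 0.0022] deg 0.26485248475524237 F [ 0.2157  0.9095 -1.9409] w 0.0296824924543983
per row [ 0.1494  0.0393 -0.4674  0.6556  0.1833  0.3608]
[ 51.8331  49.6946 -71.9831  89.0739  30.5144  94.6819  45.9403]
```

View pics/side7.png

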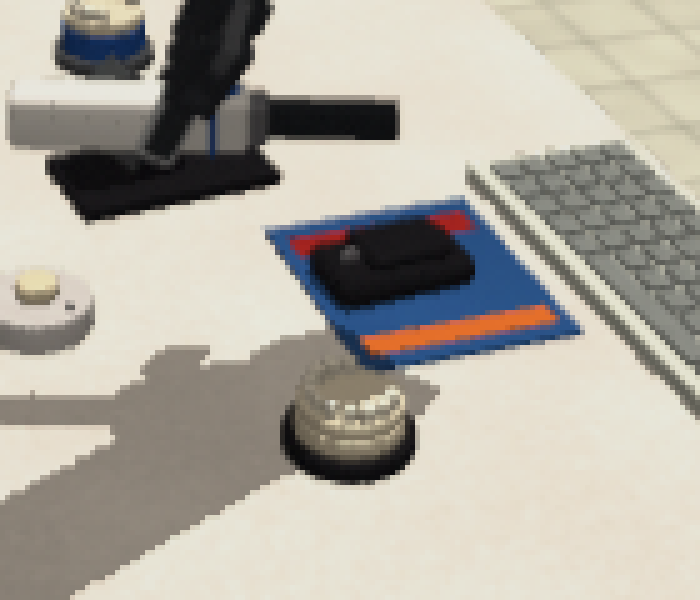

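View pics/top7.png

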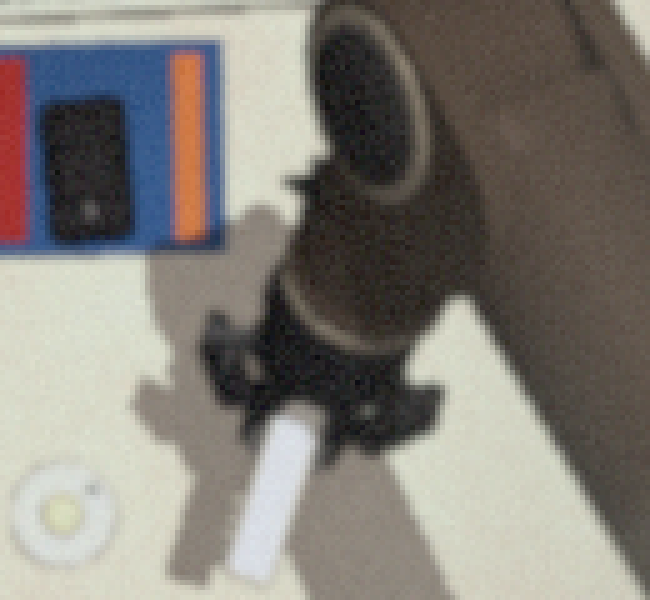

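```bash
cat >>h.py <<'E'
def wandpose(st,gx=.003,gz=.0005,off=25):
    R=flip(st["tcp_rot"]); p=st["tool_pos"]-.011*R[:,0]
    # undo offset: R = Rot(off,wy) @ [-wz,wx,-wy]; wy=-R[:,2]
    wy=-R[:,2]; R0=Ro.from_rotvec(-np.radians(off)*wy).as_matrix()@R
    Rw=np.c_[R0[:,1],wy,-R0[:,0]]
    return p+Rw@np.array([gx,0,gz]),Rw
E
python3 - <<'E'
from h import *
from workcell import ctrl
st=ctrl.sense(); o,Rw=wandpose(st); print(o,Rw)
s=load("side7");t=load("top7")
W=lambda x,y,z:o+Rw@np.array([x,y,z])
f=lambda P:(proj(s,P)-[280,170])*5+2
g=lambda P:(proj(t,P)-[300,130])*5+2
print("tip end centre",f(W(.12,0,0)),"ring near bottom",f(W(.02,-.015,-.016)),"ring near top",f(W(.02,-.015,.016)),"tail near bot",f(W(-.09,-.015,-.016)),"tail near top",f(W(-.09,-.015,.016)))
print("top: tail",g(W(-.09,.015,.016)),g(W(-.09,-.015,.016)))
a=s["image"][165:215,275:365,::-1]; cv2.imwrite("pics/s7z.png",cv2.resize(a,None,fx=8,fy=8,interpolation=0))
a=s["image"][235:272,330:370,::-1]; cv2.imwrite("pics/s7j.png",cv2.resize(a,None,fx=15,fy=15,interpolation=0))
for nm,P in(("teeth centre",[.598,-.152,.044]),("plate c",[.598,-.152,0])): print(nm,(proj(s,P)-[330,235])*15+7)
for a in np.radians(np.arange(0,360,45)): print(np.round((proj(s,[.598+.033*np.cos(a),-.152+.033*np.sin(a),.044])-[330,235])*15+7),np.round((proj(s,[.598+.04*np.cos(a),-.152+.04*np.sin(a),.0])-[330,235])*15+7))
E
```

```text
[ 0.5009 -0.1127  0.2137] [[ 0.9414  0.3371 -0.0039]
 [-0.3372  0.9414 -0.0015]
 [ 0.0031  0.0028  1.    ]]
tip end centre [393.9046 114.1577] ring near bottom [208.2209 149.9806] ring near top [209.0596  97.0845] tail near bot [  3.9676 146.1935] tail near top [ 2.1037 93.2698]
top: tail [219.228  575.4662] [271.1603 593.2214]
teeth centre [303.0206 162.7574]
plate c [292.1583 349.6345]
[461. 133.] [480. 313.]
[368.  77.] [369. 244.]
[239.  71.] [217. 236.]
[146. 118.] [105. 294.]
[143. 193.] [101. 387.]
[235. 252.] [211. 461.]
[370. 259.] [372. 469.]
[463. 208.] [484. 407.]
```

View pics/s7z.png

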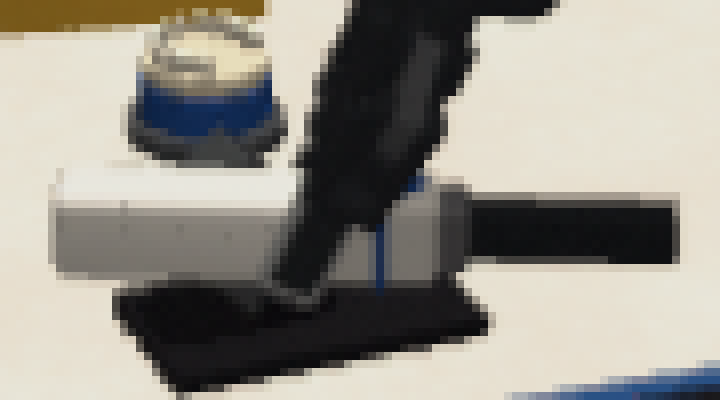

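View pics/s7j.png

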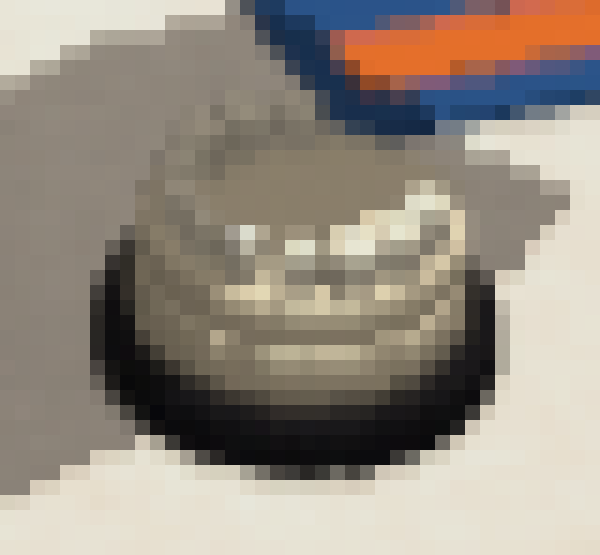

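Request:
apply_moves --plan '[[[0, 0, 0, 0, 0, 0, 0.2], [0, 0, 0, 0, 0, 0, 0.2], [0, 0, 0, 0, 0, 0, 0.2]]]' --squeeze 35

```text
clock: 13.65
tool_pos: [0.4936, -0.1108, 0.203]
tcp_rot: [[-0.395, -0.854, 0.338], [0.144, 0.306, 0.941], [-0.907, 0.42, 0.002]]
contact_force: [-0.2, 0.1, -2.4]
gripper_width: 0.0298
```

```bash
cat > meas.py <<'E'
from h import *
from workcell import ctrl
import sys
k=sys.argv[1]
st=ctrl.sense(); o,Rw=wandpose(st); print("origin",o,"win",o+Rw@[.106,0,-.008]); print(Rw)
s=ctrl.snapshot("side");t=ctrl.snapshot("top"); np.savez("side"+k,**s);np.savez("top"+k,**t)
W=lambda x,y,z:o+Rw@np.array([x,y,z])
for nm,P in(("tipend",W(.12,0,0)),("ringbot",W(.02,-.015,-.016)),("ringtop",W(.02,-.015,.016)),("tailbot",W(-.09,-.015,-.016)),("tailtop",W(-.09,-.015,.016)),("tailtopfar",W(-.09,.015,.016))):
    print(nm,"side",proj(s,P),"top",proj(t,P))
c=proj(s,W(0.02,0,0)).astype(int); x0,y0=c[0]-48,c[1]-30
print("side crop origin",x0,y0)
cv2.imwrite(f"pics/s{k}z.png",cv2.resize(s["image"][y0:y0+70,x0:x0+95,::-1],None,fx=8,fy=8,interpolation=0))
c=proj(t,W(-.05,0,0)).astype(int); x0,y0=c[0]-20,c[1]-25
print("top crop origin",x0,y0)
cv2.imwrite(f"pics/t{k}z.png",cv2.resize(np.clip(t["image"][y0:y0+45,x0:x0+45,::-1]*1.6,0,255).astype(np.uint8),None,fx=12,fy=12,interpolation=0))
E
python3 meas.py 8
```

```text
origin [ 0.5008 -0.1134  0.2135] win [ 0.6006 -0.1492  0.2058]
[[ 0.9411  0.338  -0.0031]
 [-0.338   0.9411 -0.0007]
 [ 0.0027  0.0017  1.    ]]
tipend side [358.4358 192.6591] top [371.7569 175.8162]
ringbot side [321.2723 199.7961] top [365.2704 211.1286]
ringtop side [321.446  189.2085] top [366.4888 210.4096]
tailbot side [280.4038 199.0049] top [353.2156 247.8321]
tailtop side [280.0375 188.412 ] top [354.0595 248.2816]
tailtopfar side [281.1359 183.3988] top [343.6764 244.7213]
side crop origin 273 161
top crop origin 333 207
```

View pics/s8z.png

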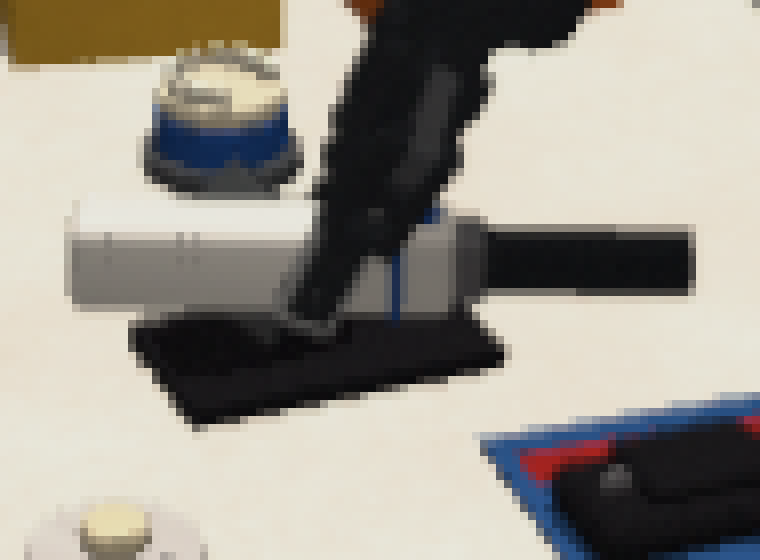

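View pics/t8z.png

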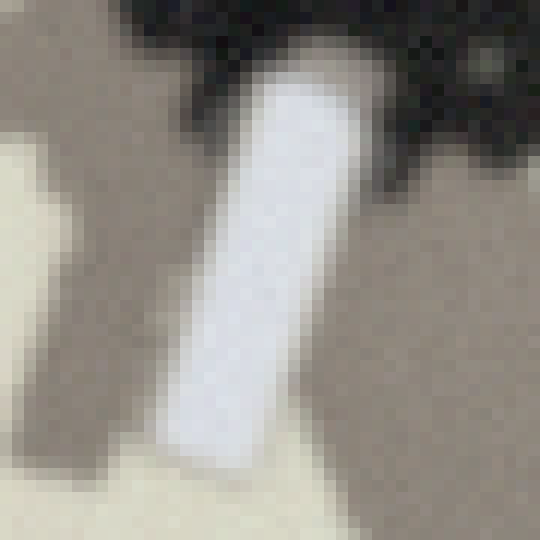

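```bash
python3 - <<'E'
from h import *
from workcell import ctrl
s=load("side8"); g=cv2.cvtColor(s["image"],cv2.COLOR_RGB2GRAY).astype(float)
st=ctrl.sense(); o,Rw=wandpose(st); W=lambda x,y,z:o+Rw@np.array([x,y,z])
def cr(col,a,b,th):
    y=g[a:b,col]; return [a+k+(th-y[k])/(y[k+1]-y[k]) for k in range(len(y)-1) if (y[k]-th)*(y[k+1]-th)<0]
# tip edges
u=np.arange(336,358); top=[];bot=[]
for c in u: q=cr(c,184,202,120); top.append(q[0]);bot.append(q[-1])
for n,e in(("tiptop",top),("tipbot",bot)):
    k=np.polyfit(u,e,1); print(n,np.degrees(np.arctan(k[0])),np.std(e-np.polyval(k,u)),np.polyval(k,347))
a,b=proj(s,W(.055,0,0)),proj(s,W(.12,0,0)); print("pred axis slope",np.degrees(np.arctan2(*(b-a)[::-1])),"axis y at 347",np.interp(347,[a[0],b[0]],[a[1],b[1]]))
u=np.arange(284,288); 
print([cr(c,193,203,150) for c in u], [g[194:204,c].astype(int) for c in (284,290,296,302)])
# height error sensitivity
print("px per 1mm up",(proj(s,W(.1,0,.001))-proj(s,W(.1,0,0))), "1mm y",proj(s,W(.1,0,0)+[0,.001,0])-proj(s,W(.1,0,0)),"1mm x",proj(s,W(.1,0,0)+[.001,0,0])-proj(s,W(.1,0,0)))
E
```

```text
tiptop 0.9169467475205834 0.07247519646134652 189.23536723129126
tipbot 1.1298848614851351 0.07365013456304259 197.28919419542146
pred axis slope 1.126097360176561 axis y at 347 192.52327905261313
[[np.float64(198.95)], [np.float64(198.9268292682927)], [np.float64(198.90243902439025)], [np.float64(198.925)]] [array([120, 118, 116, 115, 112, 152, 215, 224, 224, 224]), array([122, 120, 118, 116, 114, 154, 174,  94,  24,  17]), array([124, 121, 119, 117, 117,  95,  48,  16,  13,  13]), array([125, 122, 120, 118, 117,  94,  52,  21,  14,  14])]
px per 1mm up [ 0.0175 -0.3281] 1mm y [-0.1416 -0.1633] 1mm x [ 0.3423 -0.0502]
```

```bash
python3 - <<'E'
from h import *
g,R=final(-20,.001,j=(.5987,-.1523),gx=.005); delta(g-[0,0,.0005],R,1)
from workcell import ctrl; print(ctrl.sense()["joint_positions"])
E
```

```text
t 13.75 pos [ 0.4936 -0.111   0.2029] delta mm [110.3988 -48.0628  -3.0366] rv [ 0.0042 -0.      0.0025] deg 0.277895744377391 F [-0.5544  0.3858 -2.0415] w 0.02962756157750746
per row [110.3988 -48.0628  -3.0366   4.1712  -0.0428   2.4745]
[ 51.8001  49.6612 -71.9691  89.0772  30.5333  94.7042  45.9434]
```

Descend straight, slowly at the end.

Request:
apply_moves --plan '[[[12, -5, -3, 0.004, 0, 0.002, 0.2], [30, -13, -3, 0.004, 0, 0.002, 0.2], [50, -22, -3, 0.004, 0, 0.002, 0.2], [68, -30, -3, 0.004, 0, 0.002, 0.2], [80, -35, -3, 0.004, 0, 0.002, 0.2], [90, -39, -3, 0.004, 0, 0.002, 0.2], [90, -39, -3, 0.004, 0, 0.002, 0.2], [90, -39, -3, 0.004, 0, 0.002, 0.2]]]' --squeeze 35

```text
clock: 14.55
tool_pos: [0.4905, -0.1128, 0.1051]
tcp_rot: [[-0.397, -0.852, 0.342], [0.145, 0.31, 0.94], [-0.906, 0.422, 0.001]]
contact_force: [0.2, 0.1, -1.8]
gripper_width: 0.0298
```

```bash
python3 - <<'E'
from h import *
g,R=final(-20,.001,j=(.5987,-.1523),gx=.005); delta(g-[0,0,.0005],R,1)
from workcell import ctrl; print(ctrl.sense()["joint_positions"])
s=ctrl.snapshot("side"); cv2.imwrite("pics/s9.png",cv2.resize(s["image"][190:280,280:400,::-1],None,fx=6,fy=6,interpolation=0))
E
```

```text
t 14.55 pos [ 0.4905 -0.1128  0.1051] delta mm [20.6053 -9.1134 -0.0993] rv [0.0002 0.0005 0.0003] deg 0.037253477728094515 F [ 0.175   0.0979 -1.8057] w 0.029822403973841345
per row [20.6053 -9.1134 -0.0993  0.1833  0.5412  0.3102]
[ 50.7462  55.5122 -67.9474  93.6789  35.7065  86.8047  44.4019]
```

View pics/s9.png

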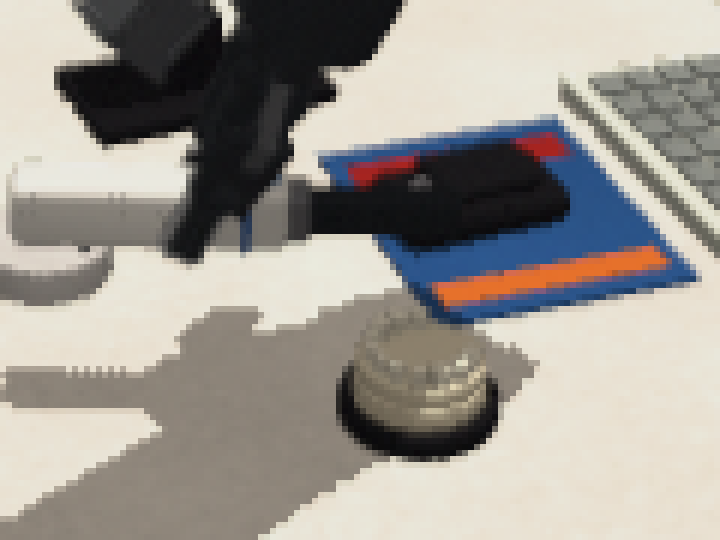

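Request:
apply_moves --plan '[[[5, -2, 0, 0, 0, 0, 0.2], [11, -5, 0, 0, 0, 0, 0.2], [17, -7.5, 0, 0, 0, 0, 0.2], [20.5, -9, 0, 0, 0.0005, 0, 0.2], [20.5, -9, 0, 0, 0.0005, 0, 0.2], [20.5, -9, 0, 0, 0.0005, 0, 0.2], [20.5, -9, 0, 0, 0.0005, 0, 0.2]]]' --squeeze 35

```text
clock: 15.3
tool_pos: [0.4899, -0.1128, 0.0826]
tcp_rot: [[-0.397, -0.852, 0.342], [0.144, 0.31, 0.94], [-0.906, 0.422, -0.0]]
contact_force: [-0.3, -0.2, -2.3]
gripper_width: 0.0295
```

```bash
sed -i 's/wandpose(st)/wandpose(st,gx=.005)/' meas.py; python3 meas.py 10; python3 - <<'E'
from h import *
g,R=final(-20,.001,j=(.5987,-.1523),gx=.005); delta(g-[0,0,.0005],R,1)
s=load("side10")
for P in([.5987,-.1523,.044],[.5987,-.1523,.084]): print(proj(s,P))
t=load("top10");cv2.imwrite("pics/t10f.png",np.clip(t["image"][100:260,180:460,::-1]*1.5,0,255).astype(np.uint8).repeat(2,0).repeat(2,1))
E
```

```text
origin [ 0.499  -0.1161  0.0931] win [ 0.5986 -0.1523  0.0851]
[[ 0.9397  0.3419 -0.0004]
 [-0.3419  0.9397  0.0003]
 [ 0.0005 -0.0002  1.    ]]
tipend side [355.7685 231.1194] top [368.102 182.586]
ringbot side [320.2058 237.9587] top [362.1906 214.1854]
ringtop side [320.384  228.3178] top [363.1806 213.6017]
tailbot side [281.1655 237.0227] top [351.2353 247.0394]
tailtop side [280.8529 227.3768] top [351.9206 247.3897]
tailtopfar side [281.9295 221.7512] top [342.664  244.1725]
side crop origin 272 200
top crop origin 331 208
t 15.4 pos [ 0.49   -0.1128  0.0826] delta mm [ 0.0584 -0.0605  0.116 ] rv [-0.0001 -0.0002  0.0006] deg 0.03765999738810592 F [-0.6053  0.0365 -2.3968] w 0.0298457951552596
per row [ 0.0584 -0.0605  0.116  -0.1087 -0.242   0.6014]
[349.9993 245.3987]
[350.6831 233.7062]
```

View pics/s10z.png

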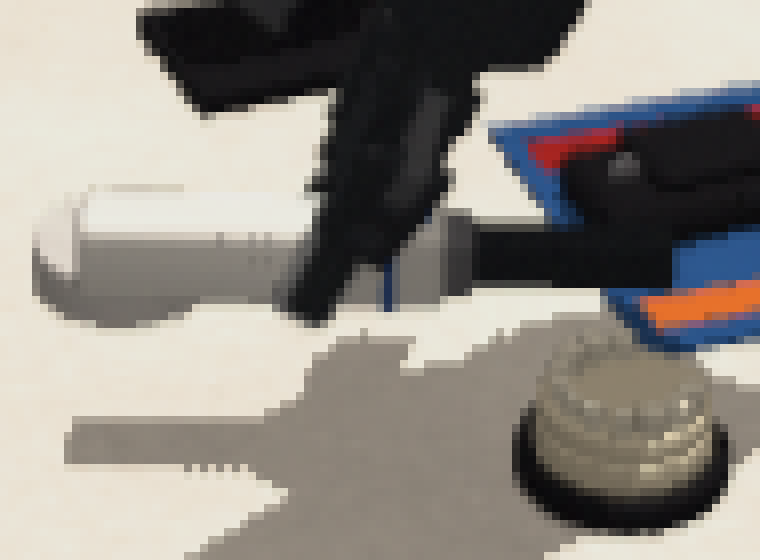

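View pics/t10f.png

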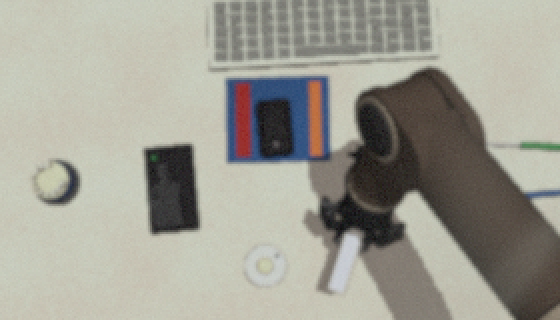

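```bash
python3 - <<'E'
from workcell import ctrl
s=ctrl.sense(); print(s["joint_velocities"],s["contact_force"],s["gripper_width"],s["clock"]); ctrl.close_job()
E
```

```text
[ 0.0230205   0.02637111  0.10108014 -0.02334529 -0.00478553 -0.01209867
  0.02689037] [-0.60534513  0.0364759  -2.39679749] 0.0298457951552596 15.4
the job is handed in; nothing more can be done
```

I drew the wand out of its cradle, levelled it button side up, and held it over the cream jaw. The job was handed in at 15.4 s with the wand still gripped.

- **Grip and draw:** I gripped the white handle with 35 N. The highest force I read was about 4 N, as the fingers closed. During and after the draw the readings were close to the wand's weight (about 2.4 N).
- **Final pose:** I worked it out from the arm's pose and the gripped wand. The window is at (0.5986, −0.1523, 0.0851) and the jaw centre is at (0.5987, −0.1523), so the window is about 41 mm above the teeth. The tilt is under 0.1°. In the last side picture the tip is within about half a pixel of where I expected it.
- **Holding state:** The joints were almost still, the force on the tool was the wand's weight only, and nothing else had visibly moved in the pictures.

**Corrections and disagreements:**
- **Wand offset:** The first check over the jaw showed the wand about 2 mm further forward in the grip than assumed. I corrected for that before lowering it.
- **Wand height:** The same check put the tip about 2 mm lower in the side picture than expected. That is within the camera calibration, so I added only 1 mm to the target height.
- **Jaw centre:** I took it from the black plate. The first estimate from the teeth differed by about 8 mm, probably because the horseshoe of teeth is not symmetric.
- **Gripper turn:** Before grasping I turned the gripper half round, because the last joint was close to its limit.

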